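# Clear the parts tray off the UV exposure unit and hold its lid half open

## Task

I want to lay a board on the glass of the UV exposure unit (the pale blue box with the hinged lid), but the orange parts tray is stacked on top of it. Lift the tray off, keeping it level, and set it down on the blue mat without dropping it; then, by the bar handle at its front, raise the lid to 45 degrees and finish while still gripping the handle and holding the lid there: it has no stay and must not be let fall. Leave the other things on the bench where they are.

Things in the scene. Friction and masses are not known exactly. Their poses are not given: they have to be found in the camera images.
- exposure_unit: pale blue sheet-metal UV exposure unit, 240 deep (x) x 320 wide (y) x 103 mm high with its lid shut; heavy, does not move. Origin: centre of its underside on the bench. +z up; -x is its front (dark panel with display, lid handle), +x its hinge side, y runs along the handle and the hinge. Its shut lid's flat top is 103 mm above the origin.
- lid (a joint): angle of the unit's lid in rad: 0 shut, growing as the front edge rises (0.785 = 45 degrees), stop at 1.75. The lid (about 0.7 kg, 240 x 320 x 24 mm) turns freely: without support it falls shut from any angle below about 85 degrees.
- lid_hinge (a point): point on the middle of the hinge line: 126 mm behind (+x) and 82 mm above the unit's origin; the line runs along the unit's y. It does not move with the lid.
- lid_grip (a point): middle of the lid handle's round dark bar: 12 mm thick, parallel to the unit's y, free for 112 mm, 45 mm in front of the lid's front edge (39 mm clear between bar and lid); can be pinched from above and turns in the grip as the lid rises. Moves with the lid; shut, it is 165 mm in front (-x) of and 91 mm above the unit's origin, 291 mm in front of and 9 mm above the hinge.
- tray: orange open parts tray with three compartments of small parts, 150 (x) x 60 (y) x 38 mm high, walls 4 mm, about 0.2 kg, loose, standing on the shut lid. Origin: centre of its underside; z up. Can be gripped across its 60 mm width from above.
- blue_mat: blue bench mat, 300 (x) x 180 (y) x 3 mm thick, fixed flat on the bench, to the left or to the right of the unit. Origin: centre of its underside, on the bench surface (height 0); its top is at height 3 mm. Empty but for the flux jar in one corner.
- flux_jar: black jar with yellow cap, 38 mm diameter, 40 mm high, standing near the mat's corner at about +118 mm along the mat's x and +55 mm along its y. Origin: centre of its underside. Leave it.
- board_holder: black circuit-board holder with a tilted green board, 300 (x) x 165 (y) x about 130 mm high, fixed, on the other side of the unit from the mat. Origin: centre of its underside.
- solder_spool: spool of solder with green flanges, 62 mm diameter, 54 mm high, standing. Origin: centre of its underside. Leave it.
- screwdriver: red-handled screwdriver, 170 mm long, lying along its x. Origin: its underside, near the middle of its length. Leave it.
- cleaner_bottle: white bottle with blue cap, 58 mm diameter, 145 mm high. Origin: centre of its underside. Leave it.
- multimeter: yellow multimeter lying flat, 140 (x) x 75 (y) x about 43 mm. Origin: centre of its underside. Leave it.
- side_cutters: red-handled side cutters, about 140 mm long along x, lying flat, 14 mm high. Origin: on the bench under the joint of the tool. Leave it.
There are look-alikes about, which are no part of the job. Of the things that look like the tray, the smaller one is meant.

How it is judged (in metres and radians):
On the way:
1. the tray stands flat on the blue mat, let go, with the lid still shut (x of tray in the frame of blue_mat between -0.12 and 0.12 m and y of tray in the frame of blue_mat between -0.075 and 0.075 m and z of tray in the frame of blue_mat below 0.008 m and angle between tray's own z axis and vertical below 0.08 rad and linear speed of tray below 0.03 m/s and contact force between the fingers and tray below 0.1 N and value of joint lid below 0.06 rad), for 0.2 s.
At the end, for the whole second after the job is handed in: The lid stands still at 45 degrees (within 7), gripped by the fingers on its handle bar (grip on the bar over 10 N); the tray rests flat (within 0.08 rad) and released on the blue mat, its centre within 120 mm along the mat and 75 mm across of the mat's centre (value of joint lid between 0.663 and 0.908 rad and velocity of joint lid between -0.1 and 0.1 rad/s and contact force between the fingers and lid_handle_bar above 10 N and x of tray in the frame of blue_mat between -0.12 and 0.12 m and y of tray in the frame of blue_mat between -0.075 and 0.075 m and z of tray in the frame of blue_mat below 0.008 m and angle between tray's own z axis and vertical below 0.08 rad and linear speed of tray below 0.03 m/s and contact force between the fingers and tray below 0.1 N); the arm keeps its last pose, push and grip.
It fails at once if the tray is tipped more than 0.35 rad (angle between tray's own z axis and vertical above 0.35 rad).
It fails at once if the tray is dropped (moving down or away faster than 0.6 m/s with no finger on it) (linear speed of tray above 0.6 m/s and contact force between the fingers and tray below 0.05 N).
It fails at once if the lid is let fall (closing faster than 1.5 rad/s) (velocity of joint lid below -1.5 rad/s).
It fails at once if another thing on the bench is moved more than 30 mm (distance of any of solder_spool, screwdriver, cleaner_bottle, flux_jar, multimeter, side_cutters from where it was at the start of the episode above 0.03 m).
It also fails if it takes over 58 s, if anything falls off the work surface, if the arm or the gripper's body presses on something with over 40 N, if the wrist force passes 120 N, or if a joint passes its speed limit or range.

## Robot

A 6-joint arm with a two-finger parallel gripper is mounted at the origin on the work surface. World frame = base frame: x ahead of the robot, y to its left, z up, the work surface at z = 0. Lengths are in mm, angles in rad, forces in N, time in s.
With the tool pointing down it reaches from about 300 to 775 mm from the base axis. Payload 14.6 kg.
Tool frame: the origin (TCP) lies between the finger pads; the fingertips stand ahead of it and the grasp point (between the pads) lies 11 mm behind it (manip.finger_overhang is the z of the fingertips in the tool frame, in mm); z points along the fingers, y is the line along which they close (so a half turn about z gives the same grasp; the last joint's range is limited). The gripper opens to 94 mm and grips with 3 to 60 N. Pads are 16 mm wide; open, the fingers measure 119 mm over their backs; the gripper's body (75 mm by 177 mm) begins 78 mm behind the grasp point.
Start: joints at [-1.408, 0.3, 1.521, -0, 1.321, -0.067], TCP at [125.274, -535.533, 213.446] pointing down, gripper open.
Joint ranges: [-3.03, 3.03], [-0.79, 2.21], [0.23, 2.52], [-1.04, 4.18], [0, 3.07], [-2.55, 2.55]. Speed limits (rad/s): [2.22, 2.22, 2.57, 3.14, 3.14, 3.14].

## Interface

Orientations are given as [roll, pitch, yaw] about the fixed x, y, z axes, in that order (R = Rz(yaw) Ry(pitch) Rx(roll)).
In Python, from cell import manip gives the robot as it stands.
- The arm moves only by the tool jog_arm, never from a script. Its argument "series" is a list of rows, each a list of 7 numbers: the shift along the world's x, y, z as a fraction of full scale, then the turn, a rotation vector about the world's x, y, z as a fraction of full scale, then the closure, from 0 (fully open) to 1 (shut). In form: [[dx, dy, dz, wx, wy, wz, fingers], ...]. A call has 1 to 8 rows; each row is the pose to reach, as a shift and turn from the pose commanded when the call began; what a row does not reach only later rows make up. Full scale, the value 1, is 120 mm for a shift and 90 degrees for a turn. A row lasts 1/12 s, in which the tool goes at most 41.7 mm and 7.16 degrees, less where a joint would pass 70% of its speed; a pose out of reach is approached as far as the arm can. A call with a number of a shift or a turn outside -1 to 1 is refused whole. A call with a gripper value outside its range is refused whole. The fingers move at their own pace and stop on an object; "grip_force" is the grip in N (left out, the last holds). Time passes only in rows, so rows that repeat a pose let the fingers close. It gives the time, the measured TCP pose, the force, the opening and the grip force at its end, in the units of the state.
- manip.read_state(): the state, without advancing time (a new reading comes with each control period).
- manip.camera(name): name is "scene" or "top" or "wrist"; returns a dict with "frame" (480x640x3 uint8, red, green, blue), "vfov" (degrees; the focal length in pixels is half the picture's height over the tangent of half this angle, whatever the lens; pixels are square), "cx", "cy" (the principal point, pixels), "k1" (the pictures are not rectified: a ray, as slopes to the right and down, at radius r is drawn at 1 + k1 r^2 times it, then the intrinsics apply), "R" (3x3) and "t" (3): a world point X has camera coordinates R X + t; the wrist camera has in their place "hand_eye" (4x4, takes a point from camera to tool coordinates, whose origin is the TCP and whose axes are the flange's). Camera axes: x right, y down, z forward; pixel columns grow to the right and rows downward; lengths in mm; the calibration is good to about 2 mm. A picture is of the moment at which its call begins: read the wrist's pose just before it. There is no depth.
- manip.sign_off(): hands the job in; it is judged then, once.
The state is a dict: "clock": time; "joints": joint angles; "qd": joint speeds; "effort": joint torques, N m; "eef_pos": TCP position; "eef_rot": TCP orientation; "wrist_force": force on the tool from outside, world axes, zero at the start; "moment": the same for the moment, N m; "finger_gap": finger opening in mm; "finger_force": force on a finger pad.
Only numpy, scipy, OpenCV 4.12 (cv2) and the standard library are available. Lean on these libraries where they do the work, as an engineer would, in place of code of your own. Each camera call takes 0.05 s, during which the arm holds its last target. There are 200 camera calls.

## Working session

There is one attempt and no reset: what is moved stays moved. The work goes in short steps, Python scripts to look and compute and a tool call to move; the robot and the scene stay as the last step left them, time stands still between calls to the robot, and variables do not carry over. Pictures are saved under pics/ and viewed, at most 10 in all, crops included, and the job is handed in when it is done.

Besides the shell and the picture viewer there is one more tool, called after "Request:" by a JSON object that holds its "op" and its "data". jog_arm: Moves the arm, as the interface text tells. Its arguments: {"type":"object","properties":{"series":{"type":"array"},"grip_force":{"type":"number"}},"required":["series"]}

```bash
mkdir -p pics; cat > h.py <<'E'
import numpy as np, cv2, pickle
from cell import manip
def grab(n):
    c=manip.camera(n); pickle.dump(c,open(f'pics/{n}.pkl','wb')); return c
def load(n): return pickle.load(open(f'pics/{n}.pkl','rb'))
def ray(c,uv):
    """world-frame ray (origin, dir) for scene/top"""
    f=240/np.tan(np.radians(c['vfov'])/2)
    d=(np.array(uv,float)-[c['cx'],c['cy']])/f; s=d.copy()
    for _ in range(30): s=d/(1+c['k1']*(s@s))
    R=np.array(c['R']);t=np.array(c['t'])
    return -R.T@t, R.T@np.array([s[0],s[1],1])
def onz(c,uv,z):
    o,d=ray(c,uv); return o+d*(z-o[2])/d[2]
def tri(rays):
    A=np.zeros((3,3));b=np.zeros(3)
    for o,d in rays:
        d=d/np.linalg.norm(d);P=np.eye(3)-np.outer(d,d);A+=P;b+=P@o
    x=np.linalg.solve(A,b)
    return x,[np.linalg.norm(np.cross(x-o,d/np.linalg.norm(d))) for o,d in rays]
def proj(c,X):
    f=240/np.tan(np.radians(c['vfov'])/2)
    p=np.array(c['R'])@X+np.array(c['t']); s=p[:2]/p[2]
    return s*(1+c['k1']*(s@s))*f+[c['cx'],c['cy']]
E
python3 - <<'E'
from h import *
for n in('scene','top'):
    c=grab(n); cv2.imwrite(f'pics/{n}0.png',c['frame'][:,:,::-1])
    print(n,{k:v for k,v in c.items() if k not in('frame',)}, ray(c,(320,240)))
print(manip.read_state(), manip.finger_overhang)
E
```

```text
scene {'vfov': 57.87848865682767, 'cx': 315.9639745843777, 'cy': 239.52340176283806, 'k1': -0.1003328388231912, 'R': array([[-0.54138216,  0.84077578,  0.00120307],
       [ 0.44838789,  0.28993035, -0.84551091],
       [-0.7112339 , -0.45720508, -0.53395679]]), 't': array([ 245.23749926, -139.430146  , 1559.42621578])} (array([1304.4027854 ,  547.21286134,  714.48147418]), array([-0.71577559, -0.4490688 , -0.53487399]))
top {'vfov': 46.45356385413714, 'cx': 319.06746099817315, 'cy': 239.8516113907275, 'k1': -0.1078780143842546, 'R': array([[ 0.02566325, -0.9996529 , -0.00595624],
       [-0.99117351, -0.02466947, -0.13025546],
       [ 0.13006331,  0.00924645, -0.99146258]]), 't': array([  -1.52897684,  510.56941206, 1448.38888241])} (array([ 317.71986713,   -2.32541894, 1502.51871717]), array([ 0.1298431 ,  0.00757297, -0.99150707]))
{'clock': 0.1, 'joints': array([-1.40759674e+00,  3.00399712e-01,  1.52152713e+00, -1.50758196e-05,
        1.32064836e+00, -6.66158021e-02]), 'qd': array([ 0.0003172 , -0.00138825, -0.00121638, -0.00216768, -0.00032951,
        0.00066862]), 'effort': array([ 1.38827159e-03, -5.32641864e+01, -3.53285336e+01,  7.09580909e-02,
        2.34950980e-02, -5.44933255e-05]), 'eef_pos': array([ 125.23824789, -535.32780348,  212.94829296]), 'eef_rot': array([-3.14061131e+00, -5.08344593e-05,  2.29819106e-01]), 'wrist_force': array([ 0.23536526, -0.01841038, -0.54320713]), 'moment': array([-0.00783891,  0.01330263,  0.00451177]), 'finger_force': 0.0, 'finger_gap': 93.52303193748949} 8.0
```

View pics/top0.png

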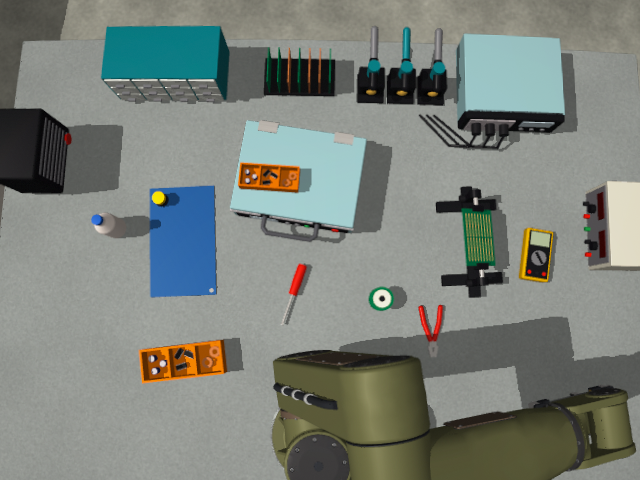

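View pics/scene0.png

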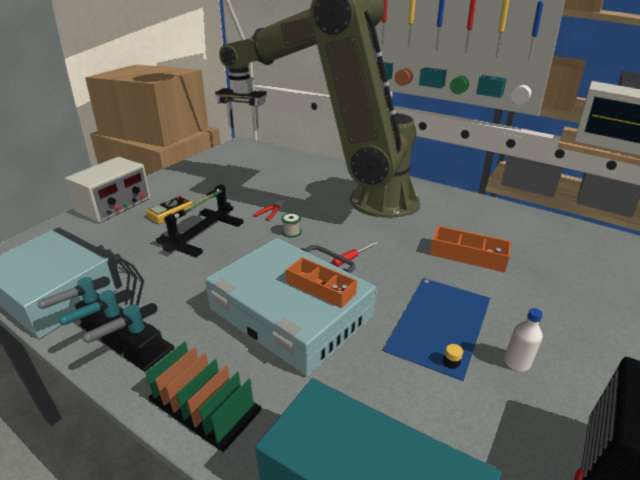

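The tray candidates are orange tray A at top (268,177), scene (321,280), which stands on the unit's lid, and orange tray B at top (183,361), scene (470,248), which is larger and stands on the bench. A fits because it is smaller and sits on the lid. I'll confirm with one enlarged crop and measure.

```bash
cat > m.py <<'E'
from h import *
T=load('top');S=load('scene')
def mask(c,lo,hi):
    return cv2.inRange(cv2.cvtColor(c['frame'],cv2.COLOR_RGB2HSV),np.array(lo),np.array(hi))
def blobs(m,amin):
    cs,_=cv2.findContours(m,cv2.RETR_EXTERNAL,cv2.CHAIN_APPROX_NONE)
    return sorted([c for c in cs if cv2.contourArea(c)>amin],key=cv2.contourArea,reverse=True)
if __name__=='__main__':
    for nm,c in(('top',T),('scene',S)):
        for col,lo,hi,a in(('orange',(6,150,80),(16,255,255),300),('mat',(105,150,50),(118,255,255),1500),('pale',(85,40,100),(100,130,255),2000)):
            for b in blobs(cv2.morphologyEx(mask(c,lo,hi),cv2.MORPH_CLOSE,np.ones((7,7))),a)[:4]:
                h=cv2.convexHull(b); ap=cv2.approxPolyDP(h,3,True)[:,0].tolist()
                print(nm,col,cv2.contourArea(b),[np.round(v,1).tolist() for v in cv2.minAreaRect(b)[:2]],ap)
    a=cv2.resize(T['frame'][110:250,225:375],None,fx=4,fy=4,interpolation=cv2.INTER_CUBIC)
    cv2.imwrite('pics/croptop.png',a[:,:,::-1])
    a=cv2.resize(S['frame'][235:375,200:390],None,fx=4,fy=4,interpolation=cv2.INTER_CUBIC)
    cv2.imwrite('pics/cropscene.png',a[:,:,::-1])
E
python3 m.py
```

```text
top orange 2762.5 [[182.3, 361.2], [34.0, 85.8]] [[223, 340], [223, 373], [142, 382], [139, 350]]
top orange 1455.5 [[268.5, 177.0], [60.3, 25.6]] [[240, 163], [298, 167], [297, 191], [242, 188], [238, 185]]
top mat 6796.5 [[182.2, 240.9], [109.0, 64.6]] [[213, 186], [215, 293], [151, 296], [150, 189]]
top pale 10607.0 [[298.1, 173.4], [124.6, 90.8]] [[246, 121], [364, 138], [352, 227], [231, 208]]
top pale 7759.0 [[508.8, 74.2], [84.6, 107.3]] [[463, 35], [558, 38], [564, 114], [458, 119], [456, 50]]
scene orange 2207.5 [[470.6, 247.7], [77.7, 30.7]] [[438, 226], [509, 241], [504, 270], [431, 254]]
scene orange 1887.0 [[320.4, 281.6], [71.8, 30.5]] [[286, 271], [303, 258], [355, 280], [355, 292], [340, 306], [287, 282]]
scene orange 934.5 [[175.2, 379.5], [31.9, 53.8]] [[195, 360], [201, 367], [174, 410], [164, 404], [157, 379], [182, 359]]
scene orange 472.0 [[203.1, 395.9], [20.2, 58.9]] [[222, 373], [225, 380], [194, 425], [188, 401]]
scene mat 6238.0 [[437.2, 324.9], [84.2, 85.4]] [[422, 281], [488, 298], [462, 379], [384, 350]]
scene mat 4023.0 [[597.3, 59.1], [85.8, 77.0]] [[562, 18], [639, 26], [639, 72], [585, 96], [579, 95], [555, 54]]
scene mat 2723.5 [[445.9, 163.9], [72.9, 40.8]] [[416, 139], [484, 151], [478, 189], [410, 174]]
scene pale 10535.5 [[296.2, 288.8], [146.3, 110.8]] [[206, 278], [277, 238], [372, 284], [372, 315], [311, 374], [306, 374]]
scene pale 6260.0 [[51.6, 277.6], [92.0, 114.8]] [[54, 231], [106, 258], [115, 289], [109, 298], [38, 337], [0, 303], [0, 254]]
```

View pics/croptop.png

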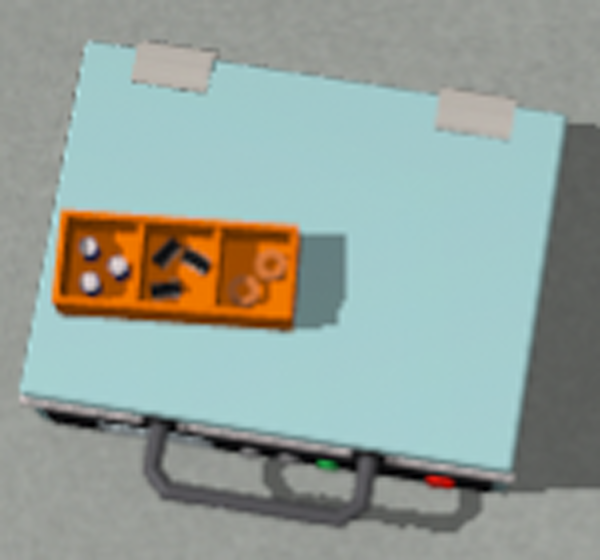

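View pics/cropscene.png

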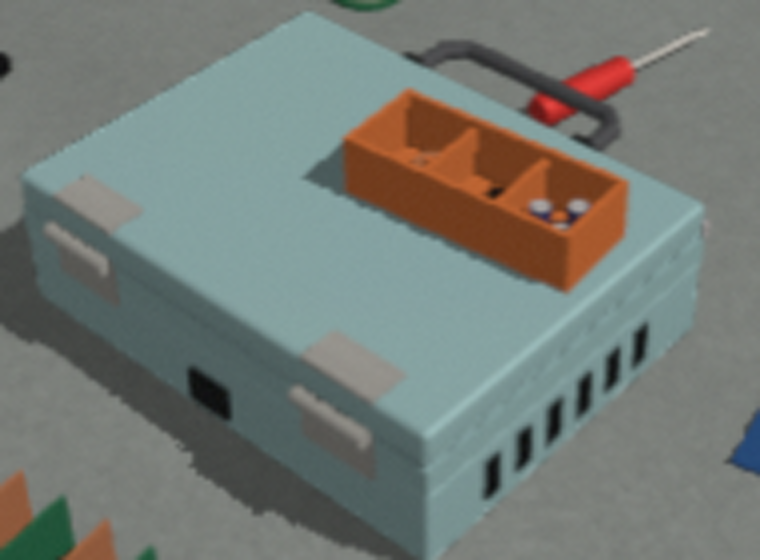

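The crops show tray A on the lid at top (268,177): three compartments, smaller than B, so it is the one meant. The handle bar runs from about (265,232) to (311,240) in top, and the lid corners are clear in both views.

```bash
cat > p.py <<'E'
from m import *
tt=lambda p:(p[0]/4+225-.375,p[1]/4+110-.375); ss=lambda p:(p[0]/4+200-.375,p[1]/4+235-.375)
D=dict(trayBL=((62,212),(568,232)),trayBR=((299,227),(346,138)),trayFR=((296,318),(408,92)),trayFL=((56,303),(627,182)),
 lidBL=((88,42),(427,437)),lidBR=((562,115),(27,175)),lidFR=((512,468),(307,12)),lidFL=((22,393),(700,205)),
 barL=((165,491),(612,121)),barR=((342,519),(468,48)))
P={}
for k,(a,b) in D.items():
    x,e=tri([ray(T,tt(a)),ray(S,ss(b))]);P[k]=x;print(k,x.round(1),np.round(e,1))
M={}
for k,a,b in(('BL',(150,188),(462,379)),('BR',(214.5,186),(384,350)),('FR',(216,294),(422,281)),('FL',(151,296.5),(488,298))):
    x,e=tri([ray(T,a),ray(S,b)]);M[k]=x;print('mat',k,x.round(1),np.round(e,1), onz(T,a,3).round(1), onz(S,b,3).round(1))
def yaw(F,B): d=F-B;return np.degrees(np.arctan2(d[1],d[0]))
tc=sum(P['tray'+q] for q in('BL','BR','FR','FL'))/4;lc=sum(P['lid'+q] for q in('BL','BR','FR','FL'))/4
mc=sum(onz(T,a,3) for a in((150,188),(214.5,186),(216,294),(151,296.5)))/4
print('tray',tc,'sides',[np.linalg.norm(P['tray'+a]-P['tray'+b]).round(1) for a,b in('BL BR'.split(),'FL FR'.split(),'BL FL'.split(),'BR FR'.split())],
 'long-axis yaw',yaw(P['trayBL']+P['trayFL'],P['trayBR']+P['trayFR']))
print('lid',lc,'sides',[np.linalg.norm(P['lid'+a]-P['lid'+b]).round(1) for a,b in('BL BR'.split(),'FL FR'.split(),'BL FL'.split(),'BR FR'.split())],'x yaw',yaw(P['lidBL']+P['lidBR'],P['lidFL']+P['lidFR']),'y dir',yaw(P['lidBL']+P['lidFL'],P['lidBR']+P['lidFR']))
bc=(P['barL']+P['barR'])/2;print('bar',bc,yaw(P['barL'],P['barR']),np.linalg.norm(P['barL']-P['barR']))
th=np.radians(yaw(P['lidBL']+P['lidFL'],P['lidBR']+P['lidFR'])-90)
print('bar predicted from lid',lc[:2]-165*np.array([np.cos(th),np.sin(th)]),'mat',mc)
b=blobs(mask(T,(22,150,120),(34,255,255)),20)
for q in b[:3]: print('yellow',cv2.minEnclosingCircle(q),onz(T,cv2.minEnclosingCircle(q)[0],40).round(1))
E
python3 p.py
```

```text
trayBL [686.8 213.6 142.4] [0. 0.]
trayBR [680.3  65.4 140. ] [1.1 1.1]
trayFR [621.9  66.4 137.9] [2. 2.]
trayFL [628.7 216.  138.5] [1. 1.]
lidBL [813.3 209.3 100.3] [0.5 0.5]
lidBR [ 769.6 -101.3  101.6] [1. 1.]
lidFR [537.  -72.7 101. ] [0.9 0.9]
lidFL [578.8 240.1  99.6] [0.4 0.4]
barL [518.7 148.8  86.8] [1.4 1.4]
barR [503.3  33.9  91.6] [0.3 0.3]
mat BL [647.6 483.9   4. ] [0. 0.] [647.8 484.2   3. ] [646.7 483.7   3. ]
mat BR [656.6 306.9  -0.7] [2.8 2.8] [656.9 303.6   3. ] [658.5 310.6   3. ]
mat FR [361.5 286.2  -8.9] [0.8 0.8] [360.9 284.6   3. ] [377.5 289.9   3. ]
mat FL [3.490e+02 4.621e+02 1.000e-01] [0.7 0.7] [348.7 461.9   3. ] [353.3 461.8   3. ]
tray [654.40708539 140.33052911 139.68915884] sides [np.float64(148.3), np.float64(149.8), np.float64(58.3), np.float64(58.4)] long-axis yaw 87.45668405637439
lid [674.66894976  68.84644561 100.6239642 ] sides [np.float64(313.6), np.float64(315.6), np.float64(236.5), np.float64(234.4)] x yaw -7.2502248696622305 y dir 82.19276974666246
bar [511.00361869  91.35607008  89.24003483] 82.34513751539214 116.0244444651161
bar predicted from lid [511.1983832   91.26014388] mat [503.57267908 383.58415584   3.        ]
yellow ((536.446044921875, 254.87783813476562), 28.17372703552246) [ 483.6 -569.4   40. ]
yellow ((158.0263214111328, 197.3947296142578), 6.185706615447998) [614.2 448.2  40. ]
```

Request:
{"op": "jog_arm", "data": {"series": [[0.73, 0.94, 0.1, 0, 0, 0.138, 0], [0.73, 0.94, 0.1, 0, 0, 0.138, 0], [0.73, 0.94, 0.1, 0, 0, 0.138, 0], [0.73, 0.94, 0.1, 0, 0, 0.138, 0], [0.73, 0.94, 0.1, 0, 0, 0.138, 0]], "grip_force": 25}}

```text
clock: 0.52
eef_pos: [214.7, -420.4, 226.0]
eef_rot: [3.141, -0.0, 0.45]
wrist_force: [-0.4, -0.7, -0.6]
finger_gap: 93.6
finger_force: 0.0
```

Request:
{"op": "jog_arm", "data": {"series": [[0.73, 0.94, 0, 0, 0, 0.138, 0], [0.73, 0.94, 0, 0, 0, 0.138, 0], [0.73, 0.94, 0, 0, 0, 0.138, 0], [0.73, 0.94, 0, 0, 0, 0.138, 0], [0.73, 0.94, 0, 0, 0, 0.138, 0]]}}

```text
clock: 0.93
eef_pos: [301.9, -308.0, 225.4]
eef_rot: [-3.141, -0.0, 0.666]
wrist_force: [-0.6, -1.1, 0.4]
finger_gap: 94.1
finger_force: 0.0
```

Request:
{"op": "jog_arm", "data": {"series": [[0.73, 0.94, 0, 0, 0, 0.138, 0], [0.73, 0.94, 0, 0, 0, 0.138, 0], [0.73, 0.94, 0, 0, 0, 0.138, 0], [0.73, 0.94, 0, 0, 0, 0.138, 0], [0.73, 0.94, 0, 0, 0, 0.138, 0]]}}

```text
clock: 1.35
eef_pos: [389.4, -195.8, 225.2]
eef_rot: [-3.141, -0.0, 0.883]
wrist_force: [-0.0, -0.6, -1.0]
finger_gap: 94.3
finger_force: 0.0
```

Request:
{"op": "jog_arm", "data": {"series": [[0.73, 0.94, 0, 0, 0, 0.138, 0], [0.73, 0.94, 0, 0, 0, 0.138, 0], [0.73, 0.94, 0, 0, 0, 0.138, 0], [0.73, 0.94, 0, 0, 0, 0.138, 0], [0.73, 0.94, 0, 0, 0, 0.138, 0]]}}

```text
clock: 1.77
eef_pos: [477.0, -83.5, 224.9]
eef_rot: [-3.141, 0.0, 1.099]
wrist_force: [0.3, 0.3, -0.6]
finger_gap: 93.6
finger_force: 0.0
```

Request:
{"op": "jog_arm", "data": {"series": [[0.73, 0.94, 0, 0, 0, 0.138, 0], [0.73, 0.94, 0, 0, 0, 0.138, 0], [0.73, 0.94, 0, 0, 0, 0.138, 0], [0.73, 0.94, 0, 0, 0, 0.138, 0], [0.73, 0.94, 0, 0, 0, 0.138, 0]]}}

```text
clock: 2.18
eef_pos: [564.5, 28.9, 224.5]
eef_rot: [-3.141, 0.0, 1.315]
wrist_force: [-0.3, -0.5, 0.4]
finger_gap: 93.8
finger_force: 0.0
```

Request:
{"op": "jog_arm", "data": {"series": [[0.75, 0.93, 0, 0, 0, 0.135, 0], [0.75, 0.93, 0, 0, 0, 0.135, 0], [0.75, 0.93, 0, 0, 0, 0.135, 0], [0.75, 0.93, 0, 0, 0, 0.135, 0], [0.75, 0.93, 0, 0, 0, 0.135, 0], [0.75, 0.93, 0, 0, 0, 0.135, 0]]}}

```text
clock: 2.68
eef_pos: [653.4, 137.8, 224.5]
eef_rot: [-3.14, 0.001, 1.525]
wrist_force: [-0.1, -0.3, 0.1]
finger_gap: 94.0
finger_force: 0.0
```

```bash
python3 - <<'E'
from h import *
s=manip.read_state(); c=manip.camera('wrist'); print(s['eef_pos'],s['eef_rot'])
from scipy.spatial.transform import Rotation as Ro
W=np.eye(4);W[:3,:3]=Ro.from_euler('xyz',s['eef_rot']).as_matrix();W[:3,3]=s['eef_pos']
X=np.linalg.inv(W@np.array(c['hand_eye'])); c['R']=X[:3,:3];c['t']=X[:3,3]
pickle.dump(c,open('pics/wrist.pkl','wb'))
m=cv2.inRange(cv2.cvtColor(c['frame'],cv2.COLOR_RGB2HSV),(6,150,80),(16,255,255))
m=cv2.morphologyEx(m,cv2.MORPH_CLOSE,np.ones((9,9)))
cs,_=cv2.findContours(m,0,1)
for b in cs:
    if cv2.contourArea(b)>2000:
        ap=cv2.approxPolyDP(cv2.convexHull(b),6,True)[:,0]; print(ap.tolist(),[onz(c,p,140).round(1)[:2].tolist() for p in ap])
cv2.imwrite('pics/wrist1.png',c['frame'][:,:,::-1])
E
```

```text
[653.41825896 137.84422932 224.53912227] [-3.14024862e+00  7.61915856e-04  1.52489644e+00]
[[372, 129], [364, 339], [286, 339], [281, 129]] [[689.8, 213.9], [681.9, 65.2], [624.5, 67.9], [631.7, 216.7]]
```

View pics/wrist1.png

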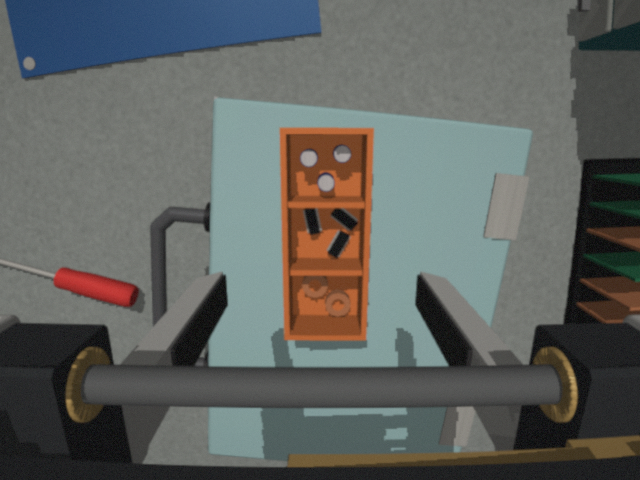

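The wrist view shows the tray at (281–372, 129–339). Its centre comes out at (657,141), which agrees with the two-view value, and it lies straight between the fingers. Descend and grip.

Request:
{"op": "jog_arm", "data": {"series": [[0.02, 0.022, -0.25, 0, 0, 0, 0], [0.02, 0.022, -0.5, 0, 0, 0, 0], [0.02, 0.022, -0.7, 0, 0, 0, 0], [0.02, 0.022, -0.82, 0, 0, 0, 0], [0.02, 0.022, -0.89, 0, 0, 0, 0], [0.02, 0.022, -0.89, 0, 0, 0, 0]]}}

```text
clock: 3.23
eef_pos: [654.9, 140.8, 117.5]
eef_rot: [-3.139, 0.001, 1.524]
wrist_force: [0.1, 0.1, 0.2]
finger_gap: 93.7
finger_force: 0.0
```

Request:
{"op": "jog_arm", "data": {"series": [[0, 0, 0, 0, 0, 0, 0.6], [0, 0, 0, 0, 0, 0, 0.6], [0, 0, 0, 0, 0, 0, 0.6], [0, 0, 0, 0, 0, 0, 0.6], [0, 0, 0, 0, 0, 0, 0.6], [0, 0, 0, 0, 0, 0, 0.6], [0, 0, 0, 0, 0, 0, 0.6], [0, 0, 0, 0, 0, 0, 0.6]], "grip_force": 25}}

```text
clock: 3.9
eef_pos: [655.9, 142.8, 119.1]
eef_rot: [3.141, -0.0, 1.526]
wrist_force: [-0.9, -0.4, 3.9]
finger_gap: 60.0
finger_force: 25.0
```

Request:
{"op": "jog_arm", "data": {"series": [[0, 0, 0.04, 0, 0, 0, 0.6], [0, 0, 0.12, 0, 0, 0, 0.6], [0, 0, 0.25, 0, 0, 0, 0.6], [0, 0, 0.4, 0, 0, 0, 0.6], [0, 0, 0.55, 0, 0, 0, 0.6], [0, 0, 0.65, 0, 0, 0, 0.6], [0, 0, 0.7, 0, 0, 0, 0.6], [0, 0, 0.7, 0, 0, 0, 0.6]]}}

```text
clock: 4.57
eef_pos: [656.0, 142.8, 204.0]
eef_rot: [3.14, -0.0, 1.526]
wrist_force: [0.0, 0.0, -3.5]
finger_gap: 59.8
finger_force: 25.0
```

```bash
python3 - <<'E'
from h import *
c=grab('scene')
cv2.imwrite('pics/s2.png',cv2.resize(c['frame'][170:400,180:520],None,fx=2.3,fy=2.3)[:,:,::-1])
s=manip.read_state();print(s['eef_pos'],s['eef_rot'],s['wrist_force'],s['moment'])
E
```

```text
[655.65652161 142.71658337 202.68198764] [ 3.14140962e+00 -4.84316915e-05  1.52573956e+00] [ 0.06347567 -0.08308521 -2.7669623 ] [-0.00926499 -0.04557173 -0.01740596]
```

View pics/s2.png

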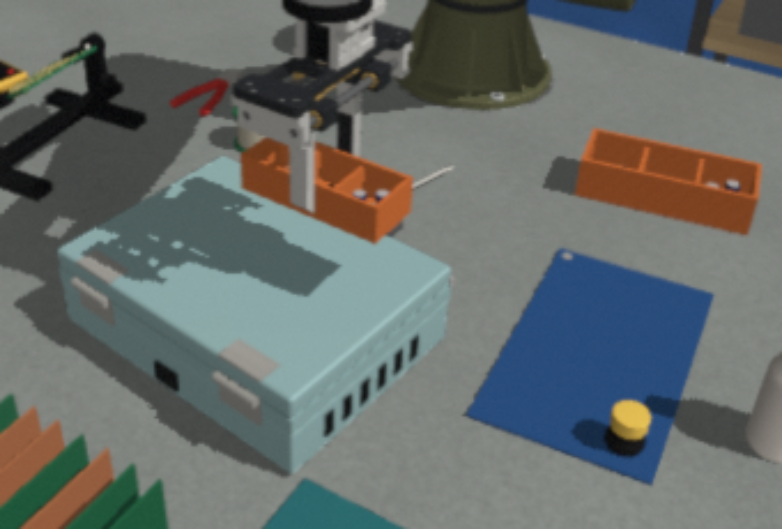

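The tray is held level, clear of the lid, with the mat free at crop (590,370) except for the jar. Carry it over.

Request:
{"op": "jog_arm", "data": {"series": [[-0.07, 0.1, 0, 0, 0, 0.01, 0.6], [-0.2, 0.29, 0, 0, 0, 0.02, 0.6], [-0.35, 0.5, 0, 0, 0, 0.03, 0.6], [-0.5, 0.72, 0, 0, 0, 0.04, 0.6], [-0.63, 0.91, 0, 0, 0, 0.04, 0.6], [-0.69, 1, 0, 0, 0, 0.04, 0.6], [-0.69, 1, 0, 0, 0, 0.04, 0.6]]}}

```text
clock: 5.2
eef_pos: [570.9, 265.2, 201.9]
eef_rot: [-3.14, 0.0, 1.592]
wrist_force: [-0.1, -0.2, -3.4]
finger_gap: 60.2
finger_force: 25.0
```

Request:
{"op": "jog_arm", "data": {"series": [[-0.07, 0.1, 0, 0, 0, 0.01, 0.6], [-0.2, 0.29, 0, 0, 0, 0.02, 0.6], [-0.35, 0.5, 0, 0, 0, 0.03, 0.6], [-0.5, 0.72, 0, 0, 0, 0.033, 0.6], [-0.63, 0.91, 0, 0, 0, 0.033, 0.6], [-0.69, 1, 0, 0, 0, 0.033, 0.6], [-0.69, 1, 0, 0, 0, 0.033, 0.6]]}}

```text
clock: 5.78
eef_pos: [488.8, 384.3, 202.2]
eef_rot: [-3.141, 0.0, 1.643]
wrist_force: [0.2, -0.0, -2.2]
finger_gap: 59.6
finger_force: 25.0
```

Request:
{"op": "jog_arm", "data": {"series": [[0, 0, -0.1, 0, 0, 0, 0.6], [0, 0, -0.3, 0, 0, 0, 0.6], [0, 0, -0.5, 0, 0, 0, 0.6], [0, 0, -0.7, 0, 0, 0, 0.6], [0, 0, -0.88, 0, 0, 0, 0.6], [0, 0, -1, 0, 0, 0, 0.6], [0, 0, -1, 0, 0, 0, 0.6]]}}

```text
clock: 6.37
eef_pos: [489.6, 380.1, 78.2]
eef_rot: [-3.136, 0.003, 1.639]
wrist_force: [-0.0, 0.5, -2.9]
finger_gap: 59.9
finger_force: 25.0
```

Request:
{"op": "jog_arm", "data": {"series": [[0, 0, -0.07, 0, 0, 0, 0.6], [0, 0, -0.17, 0, 0, 0, 0.6], [0, 0, -0.27, 0, 0, 0, 0.6], [0, 0, -0.36, 0, 0, 0, 0.6], [0, 0, -0.42, 0, 0, 0, 0.6], [0, 0, -0.42, 0, 0, 0, 0.6], [0, 0, -0.42, 0, 0, 0, 0.6]]}}

```text
clock: 6.95
eef_pos: [490.0, 382.7, 32.0]
eef_rot: [-3.141, 0.0, 1.64]
wrist_force: [-0.3, 0.6, -1.6]
finger_gap: 59.8
finger_force: 25.0
```

Request:
{"op": "jog_arm", "data": {"series": [[0, 0, -0.02, 0, 0, 0, 0.6], [0, 0, -0.04, 0, 0, 0, 0.6], [0, 0, -0.06, 0, 0, 0, 0.6], [0, 0, -0.08, 0, 0, 0, 0.6], [0, 0, -0.08, 0, 0, 0, 0.6], [0, 0, -0.08, 0, 0, 0, 0.6]]}}

```text
clock: 7.45
eef_pos: [490.0, 382.7, 22.5]
eef_rot: [-3.141, 0.0, 1.64]
wrist_force: [0.8, -0.4, -2.4]
finger_gap: 60.2
finger_force: 25.0
```

Request:
{"op": "jog_arm", "data": {"series": [[0, 0, -0.008, 0, 0, 0, 0.6], [0, 0, -0.016, 0, 0, 0, 0.6], [0, 0, -0.016, 0, 0, 0, 0.6]]}}

```text
clock: 7.7
eef_pos: [490.0, 382.7, 20.6]
eef_rot: [-3.141, 0.0, 1.64]
wrist_force: [0.5, -1.0, -2.9]
finger_gap: 59.9
finger_force: 25.0
```

Request:
{"op": "jog_arm", "data": {"series": [[0, 0, -0.006, 0, 0, 0, 0.6], [0, 0, -0.012, 0, 0, 0, 0.6], [0, 0, -0.012, 0, 0, 0, 0.6]]}}

```text
clock: 7.95
eef_pos: [490.1, 382.7, 19.2]
eef_rot: [3.142, 0.0, 1.64]
wrist_force: [-0.3, 1.0, -1.8]
finger_gap: 59.9
finger_force: 25.0
```

Request:
{"op": "jog_arm", "data": {"series": [[0, 0, -0.006, 0, 0, 0, 0.6], [0, 0, -0.01, 0, 0, 0, 0.6], [0, 0, -0.01, 0, 0, 0, 0.6]]}}

```text
clock: 8.2
eef_pos: [490.1, 382.8, 19.2]
eef_rot: [3.141, -0.0, 1.64]
wrist_force: [-5.6, -4.2, 9.7]
finger_gap: 59.4
finger_force: 25.0
```

Contact: z stopped at 19.2 mm and the force rose to +9.7 N. Release and rise.

Request:
{"op": "jog_arm", "data": {"series": [[0, 0, 0.004, 0, 0, 0, 0], [0, 0, 0.004, 0, 0, 0, 0], [0, 0, 0.004, 0, 0, 0, 0], [0, 0, 0.004, 0, 0, 0, 0], [0, 0, 0.004, 0, 0, 0, 0], [0, 0, 0.004, 0, 0, 0, 0], [0, 0, 0.004, 0, 0, 0, 0]]}}

```text
clock: 8.78
eef_pos: [490.1, 382.7, 18.5]
eef_rot: [-3.142, 0.0, 1.64]
wrist_force: [-0.1, 0.3, 0.4]
finger_gap: 93.9
finger_force: 0.0
```

Request:
{"op": "jog_arm", "data": {"series": [[0, 0, 0.1, 0, 0, 0, 0], [0, 0, 0.3, 0, 0, 0, 0], [0, 0, 0.6, 0, 0, 0, 0], [0, 0, 0.9, 0, 0, 0, 0], [0, 0, 1, 0, 0, 0, 0], [0, 0, 1, 0, 0, 0, 0]]}}

```text
clock: 9.28
eef_pos: [491.3, 383.6, 143.3]
eef_rot: [3.136, -0.004, 1.64]
wrist_force: [-0.1, 0.2, 0.2]
finger_gap: 94.4
finger_force: 0.0
```

Request:
{"op": "jog_arm", "data": {"series": [[0, 0, 0.1, 0, 0, 0, 0], [0, 0, 0.3, 0, 0, 0, 0], [0, 0, 0.5, 0, 0, 0, 0], [0, 0, 0.5, 0, 0, 0, 0]]}}

```text
clock: 9.62
eef_pos: [490.9, 383.3, 202.6]
eef_rot: [3.138, -0.002, 1.64]
wrist_force: [-0.4, 0.3, 0.5]
finger_gap: 94.0
finger_force: 0.0
```

```bash
python3 - <<'E'
from h import *
c=grab('scene');t=grab('top')
cv2.imwrite('pics/s3.png',cv2.resize(c['frame'][170:400,180:520],None,fx=2.3,fy=2.3)[:,:,::-1])
s=manip.read_state();print(s['eef_pos'],s['eef_rot'])
for im in(t,c):
    m=cv2.inRange(cv2.cvtColor(im['frame'],cv2.COLOR_RGB2HSV),(6,150,80),(16,255,255))
    for b in cv2.findContours(cv2.morphologyEx(m,cv2.MORPH_CLOSE,np.ones((7,7))),0,1)[0]:
        if cv2.contourArea(b)>800:
            q=cv2.minAreaRect(b); print(np.round(q[0],1),np.round(q[1],1),onz(im,q[0],30).round(1))
E
```

```text
[489.95763691 382.60712644 198.29923444] [-3.14120001e+00  2.39942314e-04  1.64036142e+00]
[175.4 379.8] [31.7 55.1] [981.4   9.   30. ]
[441.8 311.2] [66.1 27.8] [498.2 382.6  30. ]
[483.8 250.7] [50.5 30.7] [180.7 400.2  30. ]
```

View pics/s3.png

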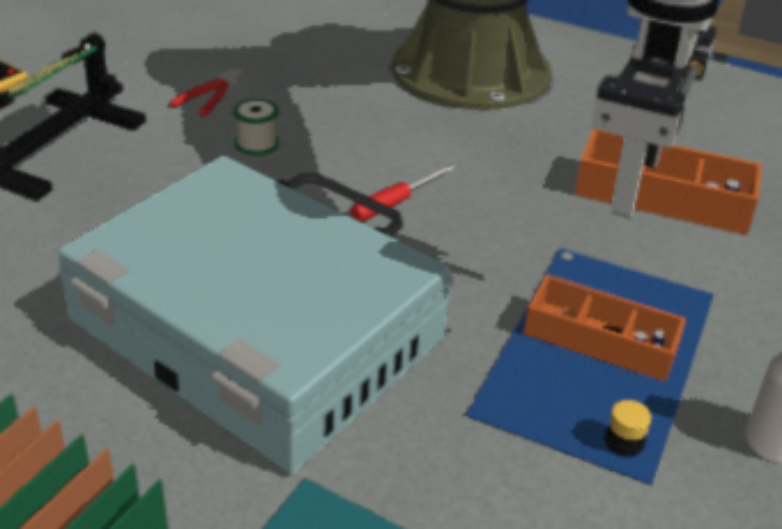

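The tray stands flat and released on the mat, at crop (605,325). Move to above the handle bar with the fingers partly closed.

Request:
{"op": "jog_arm", "data": {"series": [[0.06, -0.81, 0, 0, 0, -0.043, 0.6], [0.06, -0.81, 0, 0, 0, -0.043, 0.6], [0.06, -0.81, 0, 0, 0, -0.043, 0.6], [0.06, -0.81, 0, 0, 0, -0.043, 0.6]]}}

```text
clock: 10.05
eef_pos: [497.2, 282.6, 197.2]
eef_rot: [-3.139, 0.001, 1.57]
wrist_force: [-0.4, 0.0, 0.5]
finger_gap: 70.8
finger_force: 0.0
```

Request:
{"op": "jog_arm", "data": {"series": [[0.06, -0.81, 0, 0, 0, -0.043, 0.6], [0.06, -0.81, 0, 0, 0, -0.043, 0.6], [0.06, -0.81, 0, 0, 0, -0.043, 0.6], [0.06, -0.81, 0, 0, 0, -0.043, 0.6]]}}

```text
clock: 10.38
eef_pos: [504.5, 186.5, 197.7]
eef_rot: [-3.14, 0.001, 1.503]
wrist_force: [-0.3, 0.3, 0.8]
finger_gap: 44.0
finger_force: 0.0
```

Request:
{"op": "jog_arm", "data": {"series": [[0.06, -0.81, 0, 0, 0, -0.043, 0.6], [0.06, -0.81, 0, 0, 0, -0.043, 0.6], [0.06, -0.81, 0, 0, 0, -0.043, 0.6], [0.06, -0.81, 0, 0, 0, -0.043, 0.6], [0.06, -0.81, 0, 0, 0, -0.043, 0.6], [0.06, -0.81, 0, 0, 0, -0.043, 0.6]]}}

```text
clock: 10.88
eef_pos: [511.6, 92.8, 198.1]
eef_rot: [-3.141, -0.0, 1.439]
wrist_force: [1.7, -0.0, 0.3]
finger_gap: 37.4
finger_force: 0.0
```

```bash
python3 - <<'E'
from h import *
s=manip.read_state(); c=manip.camera('wrist'); print(s['eef_pos'],s['eef_rot'],s['finger_gap'])
from scipy.spatial.transform import Rotation as Ro
W=np.eye(4);W[:3,:3]=Ro.from_euler('xyz',s['eef_rot']).as_matrix();W[:3,3]=s['eef_pos']
X=np.linalg.inv(W@np.array(c['hand_eye'])); c['R']=X[:3,:3];c['t']=X[:3,3]
pickle.dump(c,open('pics/wrist.pkl','wb'))
for p in([518.7,148.8,90],[503.3,33.9,90],[511,91.3,90]): print(proj(c,np.array(p)).round(0))
cv2.imwrite('pics/wrist2.png',c['frame'][:,:,::-1])
E
```

```text
[511.64877049  92.78347404 198.12678652] [-3.14082572e+00 -1.47765876e-04  1.43904626e+00] 37.40797200595715
[320. 161.]
[320. 311.]
[320. 240.]
```

View pics/wrist2.png

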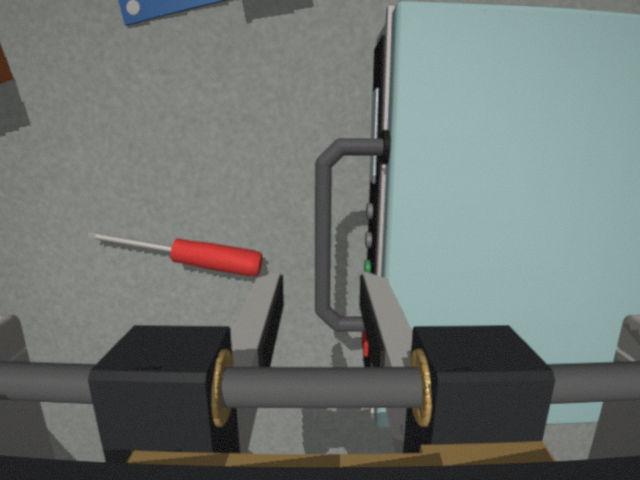

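The bar in the wrist view is at col 323, rows 160–315, and my estimate projects to col 320. So it is 2 mm or less off, and both fingers straddle it clear of the lid edge at col 385. Descend.

Request:
{"op": "jog_arm", "data": {"series": [[0.012, -0.01, -0.2, 0, 0, 0, 0.6], [0.012, -0.01, -0.45, 0, 0, 0, 0.6], [0.012, -0.01, -0.65, 0, 0, 0, 0.6], [0.012, -0.01, -0.82, 0, 0, 0, 0.6], [0.012, -0.01, -0.93, 0, 0, 0, 0.6], [0.012, -0.01, -0.98, 0, 0, 0, 0.6], [0.012, -0.01, -0.98, 0, 0, 0, 0.6], [0.012, -0.01, -0.98, 0, 0, 0, 0.6]]}}

```text
clock: 11.6
eef_pos: [513.3, 90.7, 81.4]
eef_rot: [3.141, -0.0, 1.439]
wrist_force: [0.2, 0.4, 0.9]
finger_gap: 37.6
finger_force: 0.0
```

Request:
{"op": "jog_arm", "data": {"series": [[0, 0, 0, 0, 0, 0, 1], [0, 0, 0, 0, 0, 0, 1], [0, 0, 0, 0, 0, 0, 1], [0, 0, 0, 0, 0, 0, 1], [0, 0, 0, 0, 0, 0, 1], [0, 0, 0, 0, 0, 0, 1], [0, 0, 0, 0, 0, 0, 1]], "grip_force": 30}}

```text
clock: 12.18
eef_pos: [512.3, 90.1, 81.3]
eef_rot: [-3.14, 0.0, 1.438]
wrist_force: [-8.1, 0.7, 8.2]
finger_gap: 10.9
finger_force: 30.0
```

```bash
python3 - <<'E'
from h import *
s=manip.read_state();p=s['eef_pos'];print(p,s['eef_rot'],s['wrist_force'],s['finger_gap'],s['finger_force'])
th=np.radians(-7.7);ux=np.array([np.cos(th),np.sin(th)])
R=np.hypot(291,9);a0=np.arctan2(9,291)
for d in range(0,46,3):
    a=a0+np.radians(d); h=R*(np.cos(a0)-np.cos(a));print(d,np.round(np.r_[h*ux,R*(np.sin(a)-np.sin(a0))]/120,3))
E
```

```text
[512.29054754  90.06934922  81.30686269] [-3.13958376e+00  3.86318620e-05  1.43765974e+00] [-8.14122019  0.73326352  8.16781575] 10.930285890608078 30.003626346588135
0 [ 0. -0.  0.]
3 [ 0.007 -0.001  0.127]
6 [ 0.021 -0.003  0.253]
9 [ 0.041 -0.006  0.378]
12 [ 0.068 -0.009  0.503]
15 [ 0.101 -0.014  0.625]
18 [ 0.141 -0.019  0.746]
21 [ 0.186 -0.025  0.864]
24 [ 0.238 -0.032  0.98 ]
27 [ 0.296 -0.04   1.093]
30 [ 0.359 -0.049  1.202]
33 [ 0.428 -0.058  1.309]
36 [ 0.503 -0.068  1.411]
39 [ 0.582 -0.079  1.509]
42 [ 0.667 -0.09   1.603]
45 [ 0.756 -0.102  1.693]
```

Gripped at about 11 mm, 30 N. Raise along the arc.

Request:
{"op": "jog_arm", "data": {"series": [[0.002, 0, 0.042, 0, 0, 0, 1], [0.007, -0.001, 0.127, 0, 0, 0, 1], [0.021, -0.003, 0.253, 0, 0, 0, 1], [0.041, -0.006, 0.378, 0, 0, 0, 1], [0.068, -0.009, 0.503, 0, 0, 0, 1], [0.101, -0.014, 0.625, 0, 0, 0, 1], [0.101, -0.014, 0.625, 0, 0, 0, 1], [0.101, -0.014, 0.625, 0, 0, 0, 1]], "grip_force": 30}}

```text
clock: 12.85
eef_pos: [524.2, 88.4, 157.1]
eef_rot: [-3.139, 0.0, 1.438]
wrist_force: [-11.1, 1.9, -0.1]
finger_gap: 10.7
finger_force: 30.0
```

Request:
{"op": "jog_arm", "data": {"series": [[0.01, -0.002, 0.04, 0, 0, 0, 1], [0.03, -0.005, 0.121, 0, 0, 0, 1], [0.073, -0.011, 0.239, 0, 0, 0, 1], [0.125, -0.018, 0.355, 0, 0, 0, 1], [0.183, -0.026, 0.468, 0, 0, 0, 1], [0.245, -0.035, 0.577, 0, 0, 0, 1], [0.245, -0.035, 0.577, 0, 0, 0, 1], [0.245, -0.035, 0.577, 0, 0, 0, 1]]}}

```text
clock: 13.52
eef_pos: [554.3, 84.2, 226.9]
eef_rot: [-3.141, -0.0, 1.438]
wrist_force: [-9.9, 3.5, 2.1]
finger_gap: 11.1
finger_force: 30.0
```

Request:
{"op": "jog_arm", "data": {"series": [[0.02, -0.003, 0.036, 0, 0, 0, 1], [0.069, -0.009, 0.107, 0, 0, 0, 1], [0.144, -0.019, 0.209, 0, 0, 0, 1], [0.223, -0.03, 0.307, 0, 0, 0, 1], [0.308, -0.041, 0.401, 0, 0, 0, 1], [0.397, -0.053, 0.491, 0, 0, 0, 1], [0.397, -0.053, 0.491, 0, 0, 0, 1], [0.397, -0.053, 0.491, 0, 0, 0, 1]]}}

```text
clock: 14.18
eef_pos: [601.6, 77.8, 287.4]
eef_rot: [3.141, -0.0, 1.438]
wrist_force: [-17.6, 1.6, 15.2]
finger_gap: 11.0
finger_force: 30.0
```

```bash
python3 - <<'E'
from h import *
c=grab('scene');t=grab('top')
a=c['frame'][120:400,180:520]
cv2.imwrite('pics/s4.png',cv2.resize(a,None,fx=2.1,fy=2.1)[:,:,::-1])
s=manip.read_state();p=s['eef_pos'];print(p,s['qd'].round(3),s['wrist_force'],s['finger_gap'],s['finger_force'])
th=np.radians(-7.7);ux=np.array([np.cos(th),np.sin(th)])
H=np.array([674.7,68.8])+126*ux; b=p+[0,0,11]
print('lid deg',np.degrees(np.arctan2(b[2]-82,(H-b[:2])@ux)-np.arctan2(9,291)),np.hypot(b[2]-82,(H-b[:2])@ux))
E
```

```text
[601.22398553  77.79186258 287.04803418] [ 0.001 -0.002  0.004  0.    -0.003 -0.001] [-17.89504998   1.65789521  14.21512959] 10.98899494333673 30.007996559143066
lid deg 45.43486886082602 294.4215785635413
```

View pics/s4.png

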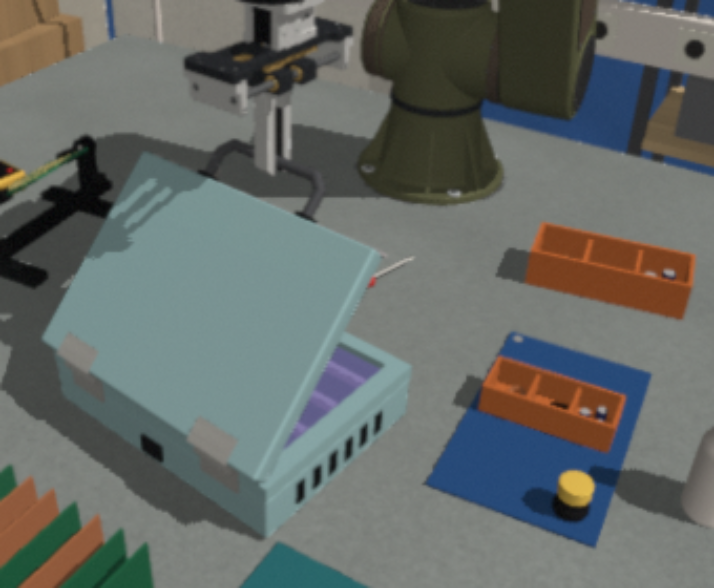

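The lid stands at about 45.4°, computed from the bar's position about the hinge, still and gripped at 30 N. The tray is flat on the mat. Hand in.

```bash
python3 -c "
from cell import manip
print(manip.sign_off())"
```

```text
the job is handed in; nothing more can be done
None
```

I handed the job in with the tray standing flat and released on the blue mat, and the lid held still at about 45° by the gripper on its handle bar at 30 N; the hand-in gave no verdict.

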